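# Set and lock the thickness ring of a biscuit former

## Task

On the round biscuit former, push the ring's lever around with a fingertip until its pointer lines up with the marker clip on the scale, then press the locking pin fully down. Leave the former and its marker clip where they are, disturb nothing else on the table, and lift nothing.

Things in the scene. Friction and masses are not known exactly. Their poses are not given: they have to be found in the camera images.
- former: The biscuit former: a round aluminium base, 260 mm across, its top face 18 mm above the table, 5 kg on rubber feet, loose (a sideways push of more than about 20 N makes it slide). Origin: centre of its underside, on the ring's turning axis, z up. A steel well (96 mm across, up to 53 mm) stands in its middle with the dark steel ring (132 mm across, 30 to 50 mm above the table) around it. Apart from the lever's post and the locking pin nothing on it is higher than 53 mm.
- ring (a joint): Turn of the ring with its lever, rad, anticlockwise seen from above; 0 to 2.4 between stops. At value q the lever points at the angle q - 1.2 from the former's x axis. It stays where it is left and needs about 2 N at the post.
- lever_post (a point): Top centre of the lever's upright black post (18 mm in diameter, round, from 44 to 87 mm above the table), 92 mm from the turning axis. It stands on a flat bar (14 mm wide, top at 44 mm) that reaches out from the ring; push the post from the side.
- pointer (a point): Tip of the lever's pointer, a thin rod on the lever's outer end, 112 mm from the turning axis and 40 mm above the table, in line with post and axis.
- marker_tip (a point): Inward tip of the marker clip, a small pointed dark steel block (about 22 mm long, 14 mm wide, top at 28 mm) that sits stiffly on the rim of the base beside the scale's dark strokes; the lever passes above it. The tip is 112 mm from the turning axis, 28 mm above the table. It is always further anticlockwise than the lever at the start.
- pin_top (a point): Top centre of the locking pin: a black round head, 24 mm in diameter, 12 mm thick, 100 mm from the turning axis, at the angle 2.3 rad from the former's x axis, outside the lever's arc. Its top is 60 mm above the table when up, 47 mm when fully down.
- pin (a joint): Travel of the locking pin, m: 0 up, 0.013 fully down at its stop. It needs about 4 N and stays where it is left.
- star_cutter: Bystander: star-shaped steel cookie cutter, 76 mm across, 24 mm high, lying beside the former. Origin: centre of its underside.
- round_cutter: Bystander: round steel cookie cutter, 60 mm across, 26 mm high, beside the former. Origin: centre of its underside.
- cup: Bystander: small steel measuring cup, 68 mm across, 60 mm high, beside the former. Origin: centre of its underside.
- palette_knife: Bystander: small spatula with a wooden handle, 170 mm long, lying along its x axis beside the former.
- biscuit: Bystander: one baked biscuit, 50 mm across, 8 mm thick, on the table in front of the former. Origin: centre of its underside.

How it is judged (in metres and radians):
On the way, in this order (a step that is already met when the one before it is completed fails the run):
1. the pointer stands at the marker clip, with the locking pin still up (horizontal distance between pointer and marker_tip below 0.004 m and value of joint pin below 0.004 m), for 0.3 s.
2. the locking pin is pressed fully down (value of joint pin above 0.0115 m), for 0.2 s.
At the end, for the whole second after the job is handed in: The pointer's tip is within 4 mm (seen from above) of the marker clip's tip, the locking pin is down by at least 11.5 of its 13 mm, the ring is at rest, the former and its marker clip are within 15 mm of where they stood, and every bystander is within 20 mm of where it stood (horizontal distance between pointer and marker_tip below 0.004 m and value of joint pin above 0.0115 m and velocity of joint ring between -0.02 and 0.02 rad/s and distance of each of former, marker_tip from where it was at the start of the episode below 0.015 m and linear speed of former below 0.01 m/s and distance of each of star_cutter, round_cutter, cup, palette_knife, biscuit from where it was at the start of the episode below 0.02 m); the robot touches nothing.
It fails at once if the former is dragged or turned, or its marker clip shifted, by 15 mm or more (distance of any of former, marker_tip from where it was at the start of the episode above 0.015 m).
It fails at once if the former is lifted or tipped (height (world z) of former above 0.01 m or angle between former's own z axis and vertical above 0.1 rad).
It fails at once if a bystander is moved or lifted by 20 mm or more (distance of any of star_cutter, round_cutter, cup, palette_knife, biscuit from where it was at the start of the episode above 0.02 m).
It also fails if it takes over 48 s, if anything falls off the work surface, if the arm or the gripper's body presses on something with over 40 N, if the wrist force passes 120 N, or if a joint passes its speed limit or range.

## Robot

A 7-joint arm with a two-finger parallel gripper is mounted at the origin on the work surface. World frame = base frame: x ahead of the robot, y to its left, z up, the work surface at z = 0. Lengths are in m, angles in degrees, forces in N, time in s.
With the tool pointing down it reaches from about 0.425 to 0.95 m from the base axis. Payload 16.7 kg.
Tool frame: the origin (TCP) lies between the finger pads; the fingertips stand 25 mm ahead of it and the grasp point (between the pads) lies 6 mm ahead of it; z points along the fingers, y is the line along which they close (so a half turn about z gives the same grasp; the last joint's range is limited). The gripper opens to 94 mm and grips with 3 to 60 N. Pads are 16 mm wide; open, the fingers measure 119 mm over their backs; the gripper's body (75 mm by 177 mm) begins 78 mm behind the grasp point.
Start: joints at [-83.795, 24.414, 4.234, 92.017, -1.954, 63.644, -3.845], TCP at [0.172, 0.653, 0.23] pointing down, gripper open.
Joint ranges: [-163.25, 163.25], [-28.42, 122.38], [-70.27, 78.77], [12.13, 141.07], [-58.53, 238.53], [9.26, 117.41], [-156.51, 156.51]. Speed limits (degrees/s): [108.29, 108.29, 136.94, 136.94, 172.46, 172.46, 172.46].

## Interface

Orientations are given as [roll, pitch, yaw] about the fixed x, y, z axes, in that order (R = Rz(yaw) Ry(pitch) Rx(roll)).
In Python, from bench import ctrl gives the robot as it stands.
- The arm moves only by the tool step_arm, never from a script. Its argument "series" is text: rows parted by semicolons, each of 7 numbers parted by spaces: the opening, from 0 (shut) to 1 (fully open), then the shift along the tool's x, y, z in mm, then the turn, a rotation vector about the tool's x, y, z in degrees. In form: grip dx dy dz rx ry rz; .... A call has 1 to 12 rows; each row shifts and turns the commanded pose from where the row before left it, along the tool's axes as they then stand; what a row does not reach is not made up. A row lasts 1/10 s, in which the tool goes at most 50 mm and 8.59 degrees, less where a joint would pass 70% of its speed; a pose out of reach is approached as far as the arm can. A call is refused whole if a number of a shift passes 50 or a number of a turn 8.59, either way. A call with a gripper value outside its range is refused whole. The fingers move at their own pace and stop on an object; the grip force is fixed at half the most. Time passes only in rows, so rows that do not move let the fingers close. It gives the time, the measured TCP pose, the force, the opening and the grip force at its end, in the units of the state.
- ctrl.state(): the state, without advancing time (a new reading comes with each control period).
- ctrl.capture(name): name is "side" or "top"; returns a dict with "color" (480x640x3 uint8, red, green, blue), "fx", "fy", "cx", "cy" (pixels), "k1" (the pictures are not rectified: a ray, as slopes to the right and down, at radius r is drawn at 1 + k1 r^2 times it, then the intrinsics apply), "R" (3x3) and "t" (3): a world point X has camera coordinates R X + t. Camera axes: x right, y down, z forward; pixel columns grow to the right and rows downward; lengths in m; the calibration is good to about 2 mm. A picture is of the moment at which its call begins. There is no depth.
- ctrl.close_job(): hands the job in; it is judged then, once.
Trained networks look in a picture, given as the dict that the camera call returned (one of the last four; its "shot" number tells which), for a name from the list of things; names that differ only in an ending like _2 or _b are one class to them, and where a whole thing is asked for, a point or a joint stands for the part that bears it (a point fixed in the world has none). Each returns a list of dicts, best first, with "p" (0 to 1); they miss things now and then, are a little off and sometimes report something else, mostly with a low value. They report only what shows in the picture. A call takes as long as a camera call.
- ctrl.spot_in(picture, query): "location" ([column, row] as shares, 0 to 1, of the picture: columns of its width, rows of its height, amid what is visible of it).
- ctrl.regions_of(picture, query): "region" (480x640 bool, what is visible of it) and "location" ([column, row] as shares, 0 to 1, of the picture: columns of its width, rows of its height, amid what is visible of it).
The state is a dict: "clock": time; "joint_pos": joint angles; "joint_velocities": joint speeds; "joint_efforts": joint torques, N m; "ee_pos": TCP position; "tcp_rot": TCP orientation; "contact_force": force on the tool from outside, world axes, zero at the start; "torque": the same for the moment, N m; "grip_width": opening from 0.0 (shut) to 1.0 (fully open); "grasp_force": force on a finger pad.
Only numpy, scipy, OpenCV 4.12 (cv2) and the standard library are available. Lean on these libraries where they do the work, as an engineer would, in place of code of your own. Each camera call takes 0.05 s, during which the arm holds its last target. There are 200 camera calls.

## Working session

There is one attempt and no reset: what is moved stays moved. The work goes in short steps, Python scripts to look and compute and a tool call to move; the robot and the scene stay as the last step left them, time stands still between calls to the robot, and variables do not carry over. Pictures are saved under pics/ and viewed, at most 10 in all, crops included, and the job is handed in when it is done.

Besides the shell and the picture viewer there is one more tool, called after "Call:" as name(argument=value, ...), one argument or row to a line, values as JSON. step_arm: Moves the arm, as the interface text tells. Its arguments: {"type":"object","properties":{"series":{"type":"string"}},"required":["series"]}

```bash
mkdir -p pics
cat > h.py <<'E'
import numpy as np, cv2
from bench import ctrl
def ray(p,uv):
    x=np.array([(uv[0]-p['cx'])/p['fx'],(uv[1]-p['cy'])/p['fy']]);s=x.copy()
    for _ in range(20): s=x/(1+p['k1']*(s@s))
    R=np.array(p['R']);t=np.array(p['t']);return -R.T@t, R.T@np.array([s[0],s[1],1])
def atz(p,uv,z):
    o,d=ray(p,uv);return o+d*(z-o[2])/d[2]
def proj(p,X):
    c=np.array(p['R'])@np.array(X)+np.array(p['t']);s=c[:2]/c[2];s=s*(1+p['k1']*(s@s))
    return s*[p['fx'],p['fy']]+[p['cx'],p['cy']]
def save(p,n): cv2.imwrite('pics/'+n+'.png',p['color'][:,:,::-1])
Z=dict(former=.018,lever_post=.087,pointer=.04,marker_tip=.028,pin_top=.06,star_cutter=.024,round_cutter=.026,cup=.06,palette_knife=.01,biscuit=.008)
E
python3 - <<'E'
from h import *
for v in('top','side'):
    p=ctrl.capture(v);save(p,v+'0')
    for n in Z:
        for r in ctrl.spot_in(p,n)[:2]:
            uv=np.array(r['location'])*[640,480];print(v,n,round(r['p'],2),uv.round(1),atz(p,uv,Z[n]).round(4))
print(ctrl.state())
E
```

```text
top former 0.61 [319.7 252.8] [0.5526 0.0227 0.018 ]
top lever_post 0.9 [341.7 226.7] [ 0.5824 -0.0115  0.087 ]
top pointer 0.66 [332.4 220.5] [0.6031 0.0016 0.04  ]
top pin_top 0.75 [272.4 282.8] [0.4975 0.0979 0.06  ]
top pin_top 0.61 [446.4 210.2] [ 0.616  -0.1853  0.06  ]
top star_cutter 0.62 [429.3 269.3] [ 0.5233 -0.1605  0.024 ]
top round_cutter 0.97 [427.6 228.2] [ 0.5931 -0.1599  0.026 ]
top round_cutter 0.53 [428.3 274.4] [ 0.5144 -0.1581  0.026 ]
top cup 0.98 [205.3 214. ] [0.6099 0.2092 0.06  ]
top palette_knife 0.79 [207.1 272.5] [0.5203 0.2132 0.01  ]
top biscuit 0.65 [386.6 330.3] [ 0.4231 -0.0886  0.008 ]
side former 0.9 [318.9 293.5] [0.5515 0.001  0.018 ]
side lever_post 0.82 [331.8 287.7] [ 0.5376 -0.0666  0.087 ]
side lever_post 0.63 [274.2 358.9] [ 0.3957 -0.1587  0.087 ]
side pointer 0.87 [331.1 288.5] [ 0.564  -0.0197  0.04  ]
side marker_tip 0.5 [363.2 250.7] [0.6822 0.0612 0.028 ]
side pin_top 0.56 [265.6 255.1] [0.4937 0.0973 0.06  ]
side star_cutter 0.94 [356.4 368.2] [ 0.5162 -0.1796  0.024 ]
side round_cutter 0.63 [409.5 335.9] [ 0.624  -0.1651  0.026 ]
s
[... 315 characters left out ...]
os': array([-83.79456659,  24.41479883,   4.23674029,  92.01619457,
        -1.9549558 ,  63.64434759,  -3.84349655]), 'joint_velocities': array([-0.11519165, -0.10137584, -0.03272327,  0.05245615, -0.03331353,
        0.07774555, -0.01971961]), 'joint_efforts': array([ 1.62665969e-03, -9.35526395e+01,  3.66349764e+00, -4.54539728e+01,
       -4.89414926e-02,  1.32106399e-02,  2.11611456e-05]), 'ee_pos': array([0.17212922, 0.6526536 , 0.23046208]), 'tcp_rot': array([-1.79996753e+02, -1.53141341e-03,  1.65223739e+02]), 'contact_force': array([ 0.20482362, -0.34198014, -0.97391224]), 'torque': array([-0.0129531 , -0.03367115,  0.00643297]), 'grasp_force': 0.0, 'grip_width': 0.9996409114756182}
```

Run:
```python
import cv2
a=cv2.imread('pics/top0.png')[160:340,220:460];cv2.imwrite('pics/a.png',cv2.resize(a,(800,600),interpolation=cv2.INTER_CUBIC))
a=cv2.imread('pics/side0.png')[210:390,220:460];cv2.imwrite('pics/b.png',cv2.resize(a,(800,600),interpolation=cv2.INTER_CUBIC))
```

```text
(no output)
```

View pics/a.png

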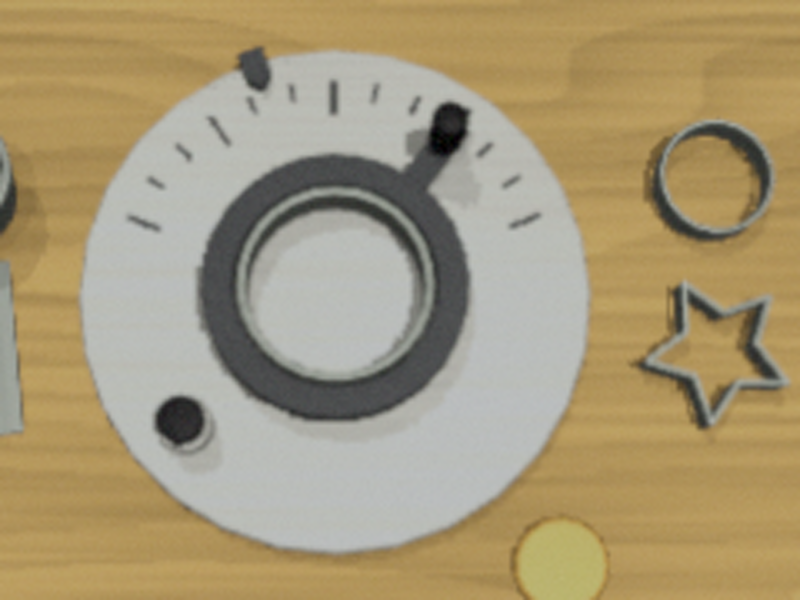

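View pics/b.png

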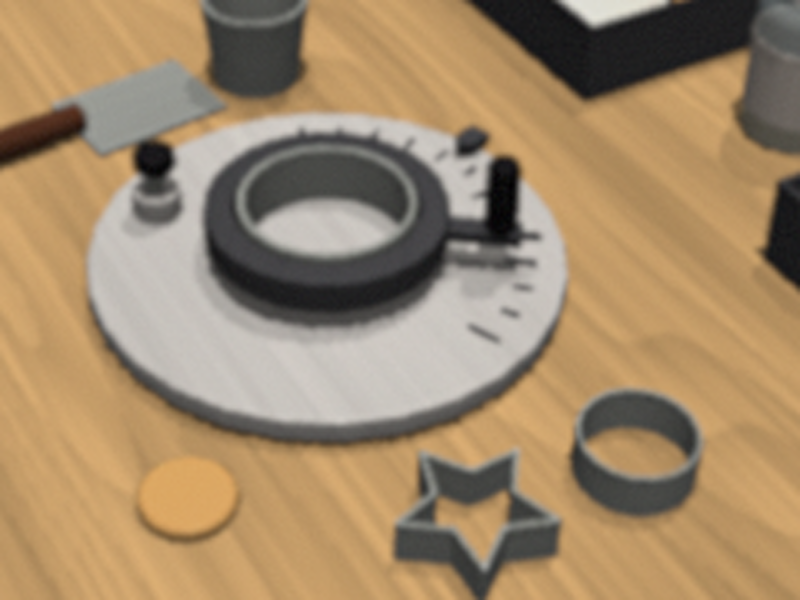

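The top view shows the disc centred near pixel (320.5, 250.6), the marker tip near (299.5, 186.4), the post top near (355.5, 194.5) and the pin head near (274, 285.5). In the side view the post top is near (371, 259) and the marker clip near (361, 252). The network's lever_post reading is off: it landed on the lever and ring.

Run:
```python
from h import *
p=ctrl.capture('top')
c=p['color'].astype(int); m=((c.max(2)-c.min(2)<40)).astype(np.uint8)
m[:165]=0;m[330:]=0;m[:,:240]=0;m[:,402:]=0
m=cv2.morphologyEx(m,cv2.MORPH_OPEN,np.ones((5,5)))
k=max(cv2.findContours(m,cv2.RETR_EXTERNAL,cv2.CHAIN_APPROX_NONE)[0],key=cv2.contourArea)
k=cv2.convexHull(k)
W=np.array([atz(p,u,.018)[:2] for u in k[:,0].astype(float)])
from scipy.optimize import least_squares
f=least_squares(lambda q:np.hypot(*(W-q[:2]).T)-q[2],[.55,.02,.13],loss='soft_l1',f_scale=.001)
C=f.x[:2];print('centre',f.x)
for n,uv,z in(('marker',(299.5,186.4),.028),('post',(355.5,193.5),.087),('pin',(274,285.4),.06)):
    w=atz(p,uv,z)[:2]; d=w-C; print(n,w.round(4),np.hypot(*d).round(4),np.degrees(np.arctan2(d[1],d[0])).round(2))
for n in('marker_tip','lever_post','pin_top','pointer','ring'):
    for r in ctrl.regions_of(p,n)[:2]:
        ys,xs=np.nonzero(r['region']);print(n,r['p'],xs.min(),xs.max(),ys.min(),ys.max(),xs.mean(),ys.mean())
g=c.mean(2).astype(int)
print(g[172:190,288:306]); print(g[188:210,346:364])
```

```text
centre [0.56018215 0.02213513 0.12911685]
marker [0.6655 0.0569] 0.1109 18.24
post [ 0.6362 -0.0339] 0.0944 -36.41
pin [0.4934 0.0953] 0.0991 132.39
marker_tip 0.51 281 361 191 286 323.42572680207087 242.415770609319
lever_post 0.69 281 360 191 286 324.2860655737705 242.36311475409835
lever_post 0.63 412 454 246 287 433.9104859335038 265.2608695652174
pin_top 0.52 267 281 279 293 274.1791907514451 285.7919075144509
pointer 0.79 281 360 192 286 323.6325642141924 242.41097083151936
ring 0.63 281 361 191 286 323.4080095162569 242.3049167327518
[[135 134 134 135 136 134 133 132 133 132 130 132 133 132 130 131 130 131]
 [134 135 132 133 135 134 132 130 126 127 125 126 130 130 131 130 132 129]
 [140 139 139 136 136 131 127 119  99  94  99 115 135 134 133 136 134 133]
 [143 141 140 138 123 102  95  81  80  72  88 116 135 139 137 141 139 143]
 [139 140 131 109  89  78  74  73  72  73  77 106 132 140 146 148 151 153]
 [138 136 124 102  73  74  74  72  76  74  75  91 125 151 164 169 173 175]
 [138 136 128 108  79  70  72  75  80  77  70  89 134 167 177 178 178 173]
 [133 129 116  86  64  73  7
[... 1748 characters left out ...]
 19  60 124 158 177 182]
 [125 112  76  18  12  11   9   7   9   3   7  11  38  99 146 166 180 184]
 [118 107  67  19  15   8   9   0   4  10   6  19  75 128 158 170 178 183]
 [113  90  49  18  16   8  15   1  11   0   7  44 105 143 161 176 181 182]
 [ 95  72  51  25  11   3   3   0   7  13  31  75 125 154 168 181 182 173]
 [ 82  75  63  43  29   8   1  23  14  35  83 118 142 154 169 179 172 143]
 [ 75  76  65  59  53  49  41  37  46  88 131 151 153 159 167 175 162 127]
 [ 78  75  74  73  69  63  55  59  82 124 148 155 157 160 164 174 175 157]
 [ 75  74  74  73  71  69  72  73 112 143 154 156 164 162 165 174 180 179]
 [ 73  75  76  73  71  75  77 104 139 158 162 162 162 163 166 174 182 182]]
```

```bash
cat >> h.py <<'E'
from scipy.spatial.transform import Rotation as Ro
def rows(pos,yaw,n,z=None):
    s=ctrl.state();y0=s['tcp_rot'][2];p0=np.array(s['ee_pos']);dy=(yaw-y0+180)%360-180
    w=(np.array(pos)-p0)/n*1000
    print('from',p0.round(4),s['tcp_rot'].round(2),'force',np.round(s['contact_force'],1),'j',s['joint_pos'].round(0))
    for i in range(n):
        R=Ro.from_euler('xyz',[180,0,y0+dy*i/n],degrees=True)
        v=R.inv().apply(w);print('0 %.0f %.0f %.0f 0 0 %.1f;'%(*v,-dy/n),end=' ')
    print()
E
python3 - <<'E'
from h import *
p=ctrl.capture('top');C=np.array([.5602,.0221])
for n,uv,z in(('marker',(298.2,187),.028),('post',(355,196.3),.087),('pin',(274.2,285.6),.06)):
    w=atz(p,uv,z)[:2]; d=w-C; print(n,w.round(4),np.hypot(*d).round(4),np.degrees(np.arctan2(d[1],d[0])).round(2))
q=ctrl.capture('side')
for z in (.087,.044):
  for t in(-36,-38,-40):
    a=np.radians(t);print(t,proj(q,[*(C+.092*np.array([np.cos(a),np.sin(a)])),z]),proj(p,[*(C+.092*np.array([np.cos(a),np.sin(a)])),z]))
rows([.596,-.08,.23],54,24)
E
```

```text
marker [0.6645 0.0591] 0.1106 19.52
post [ 0.6316 -0.0331] 0.0902 -37.69
pin [0.4931 0.095 ] 0.0991 132.64
-36 [371.06949007 258.67596598] [354.29028169 194.45202493]
-38 [370.95159349 259.79570061] [355.9268832  195.63127753]
-40 [370.76683679 260.91557419] [357.52203338 196.86547693]
-36 [369.55599365 278.3089098 ] [352.52367883 201.49171666]
-38 [369.43623125 279.4548446 ] [354.08129817 202.61749481]
-40 [369.25148934 280.60070168] [355.59932599 203.7956852 ]
from [0.1721 0.6526 0.2304] [-179.99   -0.    165.22] force [-0.5 -0.1 -0.3] j [-84.  24.   4.  92.  -2.  64.  -4.]
0 -25 -25 0 0 0 4.6; 0 -27 -23 0 0 0 4.6; 0 -29 -21 0 0 0 4.6; 0 -30 -18 0 0 0 4.6; 0 -32 -16 0 0 0 4.6; 0 -33 -13 0 0 0 4.6; 0 -34 -11 0 0 0 4.6; 0 -34 -8 0 0 0 4.6; 0 -35 -5 0 0 0 4.6; 0 -35 -2 0 0 0 4.6; 0 -35 1 0 0 0 4.6; 0 -35 4 0 0 0 4.6; 0 -35 6 0 0 0 4.6; 0 -34 9 0 0 0 4.6; 0 -33 12 0 0 0 4.6; 0 -32 15 0 0 0 4.6; 0 -31 17 0 0 0 4.6; 0 -29 20 0 0 0 4.6; 0 -28 22 0 0 0 4.6; 0 -26 24 0 0 0 4.6; 0 -24 26 0 0 0 4.6; 0 -22 28 0 0 0 4.6; 0 -19 30 0 0 0 4.6; 0 -17 31 0 0 0 4.6;
```

Call:
step_arm(
  series="0 -25 -25 0 0 0 4.6; 0 -27 -23 0 0 0 4.6; 0 -29 -21 0 0 0 4.6; 0 -30 -18 0 0 0 4.6; 0 -32 -16 0 0 0 4.6; 0 -33 -13 0 0 0 4.6; 0 -34 -11 0 0 0 4.6; 0 -34 -8 0 0 0 4.6; 0 -35 -5 0 0 0 4.6; 0 -35 -2 0 0 0 4.6; 0 -35 1 0 0 0 4.6; 0 -35 4 0 0 0 4.6",
)

```text
clock: 2.7
ee_pos: [0.387, 0.2854, 0.2307]
tcp_rot: [180.0, -0.0, 109.8]
contact_force: [0.9, 0.2, -0.1]
grip_width: 0.019
grasp_force: 0.0
```

Call:
step_arm(
  series="0 -35 6 0 0 0 4.6; 0 -34 9 0 0 0 4.6; 0 -33 12 0 0 0 4.6; 0 -32 15 0 0 0 4.6; 0 -31 17 0 0 0 4.6; 0 -29 20 0 0 0 4.6; 0 -28 22 0 0 0 4.6; 0 -26 24 0 0 0 4.6; 0 -24 26 0 0 0 4.6; 0 -22 28 0 0 0 4.6; 0 -19 30 0 0 0 4.6; 0 -17 31 0 0 0 4.6",
)

```text
clock: 3.9
ee_pos: [0.6041, -0.0794, 0.2306]
tcp_rot: [180.0, -0.0, 54.7]
contact_force: [0.6, 1.0, 0.0]
grip_width: 0.009
grasp_force: 0.0
```

Run:
```python
from h import *
rows([.608,-.067,.087],53,6)
```

```text
from [ 0.6041 -0.0794  0.2306] [ 1.7999e+02 -2.0000e-02  5.4670e+01] force [0.6 1.  0. ] j [-32.  23.  44. 103. -18.  62. -17.]
0 2 -1 24 0 0 0.3; 0 2 -1 24 0 0 0.3; 0 2 -1 24 0 0 0.3; 0 2 -1 24 0 0 0.3; 0 2 -1 24 0 0 0.3; 0 2 -1 24 0 0 0.3;
```

Call:
step_arm(
  series="0 2 -1 24 0 0 0.3; 0 2 -1 24 0 0 0.3; 0 2 -1 24 0 0 0.3; 0 2 -1 24 0 0 0.3; 0 2 -1 24 0 0 0.3; 0 2 -1 24 0 0 0.3; 0 0 0 0 0 0 0; 0 0 0 0 0 0 0",
)

```text
clock: 4.7
ee_pos: [0.6056, -0.0654, 0.0869]
tcp_rot: [-180.0, 0.0, 53.0]
contact_force: [0.6, -0.1, 0.3]
grip_width: 0.006
grasp_force: 0.0
```

Call:
step_arm(
  series="0 5 0 0 0 0 0; 0 5 0 0 0 0 0; 0 5 0 0 0 0 0; 0 5 0 0 0 0 0; 0 2 0 0 0 0 0; 0 0 0 0 0 0 0",
)

```text
clock: 5.3
ee_pos: [0.6189, -0.0471, 0.0865]
tcp_rot: [180.0, 0.0, 53.1]
contact_force: [-0.3, 0.1, -1.0]
grip_width: 0.004
grasp_force: 0.0
```

Run:
```python
from h import *
C=np.array([.5602,.0221]);s=ctrl.state();d=s['ee_pos'][:2]-C
y=np.radians(s['tcp_rot'][2]-90);er=np.array([np.cos(y),np.sin(y)]);print(s['ee_pos'],s['tcp_rot'],s['contact_force'],'er',d@er,'et',d@[-er[1],er[0]])
p=ctrl.capture('side');cv2.imwrite('pics/c.png',cv2.resize(p['color'][210:390,220:460,::-1],(800,600),interpolation=cv2.INTER_CUBIC))
```

```text
[ 0.61894161 -0.04713     0.08647095] [1.79998649e+02 5.63228357e-03 5.30612452e+01] [-0.2599876   0.13473611 -1.03173713] er 0.08855542647009243 et -0.020032619472706736
```

View pics/c.png

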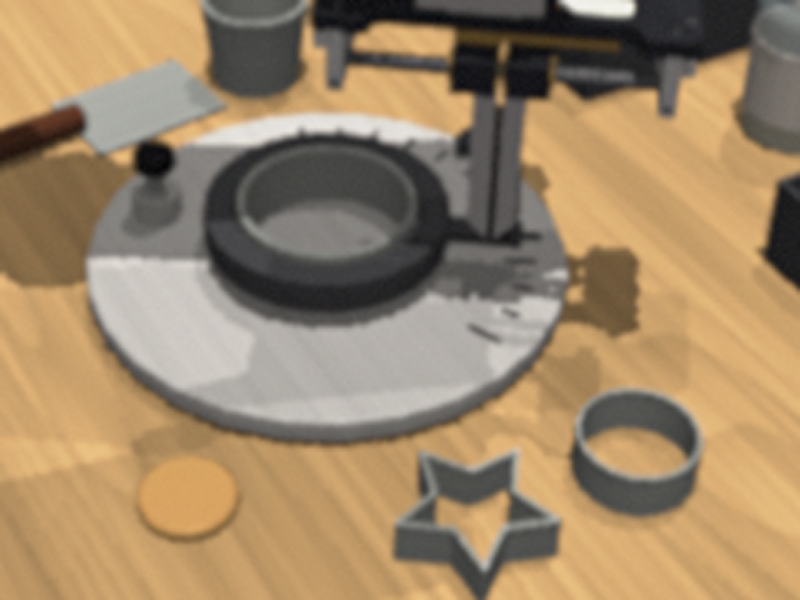

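The fingers stand just clockwise of the post, clear of everything. I'll sweep to about 8° short of the marker, then look.

Call:
step_arm(
  series="0 3 2 0 0 0 0; 0 4.8 0.8 0 0 0 -3; 0 4.8 0.8 0 0 0 -3; 0 4.8 0.8 0 0 0 -3; 0 4.8 0.8 0 0 0 -3; 0 4.8 0.8 0 0 0 -3; 0 4.8 0.8 0 0 0 -3; 0 4.8 0.8 0 0 0 -3; 0 4.8 0.8 0 0 0 -3; 0 4.8 0.8 0 0 0 -3",
)

```text
clock: 6.35
ee_pos: [0.6469, -0.0111, 0.0865]
tcp_rot: [180.0, 0.0, 80.1]
contact_force: [0.3, -2.7, 0.0]
grip_width: 0.002
grasp_force: 1.0
```

Call:
step_arm(
  series="0 4.8 0.8 0 0 0 -3; 0 4.8 0.8 0 0 0 -3; 0 4.8 0.8 0 0 0 -3; 0 4.8 0.8 0 0 0 -3; 0 4.8 0.8 0 0 0 -3; 0 4.8 0.8 0 0 0 -3; 0 3.2 0.6 0 0 0 -2; 0 0 0 0 0 0 0; 0 0 0 0 0 0 0",
)

```text
clock: 7.25
ee_pos: [0.6529, 0.0211, 0.0864]
tcp_rot: [-180.0, -0.0, 100.0]
contact_force: [0.3, -1.1, 0.7]
grip_width: 0.007
grasp_force: 0.0
```

```bash
cat > look.py <<'E'
from h import *
import sys
C=np.array([.5602,.0221]);s=ctrl.state();d=s['ee_pos'][:2]-C
y=np.radians(s['tcp_rot'][2]-90);er=np.array([np.cos(y),np.sin(y)]);print(s['ee_pos'],s['tcp_rot'],s['contact_force'],'er',d@er,'et',d@[-er[1],er[0]])
p=ctrl.capture(sys.argv[1]);x,y0=int(sys.argv[3]),int(sys.argv[4])
cv2.imwrite('pics/'+sys.argv[2]+'.png',cv2.resize(p['color'][y0:y0+75,x:x+100,::-1],(800,600),interpolation=cv2.INTER_CUBIC))
for t in np.arange(6,24,2.):
    a=np.radians(t);u=np.array([np.cos(a),np.sin(a)])
    print(t,*[proj(p,[*(C+r*u),z]).round(1) for r,z in((.092,.087),(.112,.04),(.112,.028))])
E
python3 look.py side d 310 215
```

```text
[0.65286498 0.02107972 0.08644269] [-1.79994196e+02 -5.10475884e-03  9.99512171e+01] [ 0.28339692 -1.08740522  0.71718856] er 0.09109454533002896 et -0.01701832708657269
6.0 [359.5 237.4] [366.7 254.6] [366.3 259.7]
8.0 [358.4 236.6] [365.3 253.6] [365.  258.7]
10.0 [357.2 235.8] [363.9 252.7] [363.6 257.8]
12.0 [356. 235.] [362.5 251.7] [362.2 256.8]
14.0 [354.8 234.3] [361.  250.8] [360.7 255.9]
16.0 [353.5 233.6] [359.5 249.9] [359.2 255. ]
18.0 [352.1 232.9] [358.  249.1] [357.7 254.2]
20.0 [350.8 232.2] [356.4 248.3] [356.1 253.4]
22.0 [349.4 231.6] [354.7 247.5] [354.5 252.6]
```

View pics/d.png

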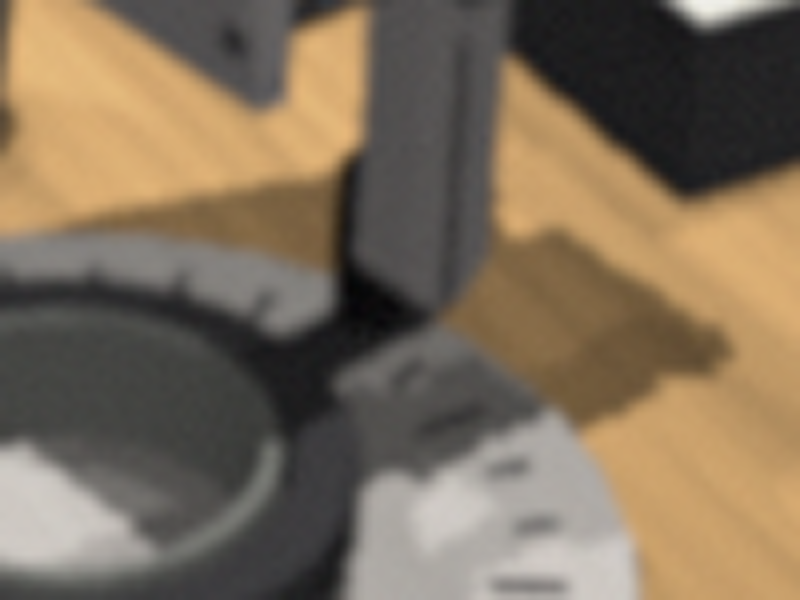

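The fingers hide the pointer and clip in this view. I'll back off for a clear look from the top.

Call:
step_arm(
  series="0 -20 0 0 0 0 0; 0 -10 0 -20 0 0 0; 0 -15 0 -40 0 0 0; 0 -30 0 -40 0 0 0; 0 -40 0 0 0 0 0; 0 -40 0 0 0 0 0; 0 -40 0 0 0 0 0; 0 0 0 0 0 0 0",
)

```text
clock: 8.1
ee_pos: [0.686, -0.178, 0.1867]
tcp_rot: [-180.0, 0.2, 99.6]
contact_force: [-0.4, 0.3, -0.5]
grip_width: 0.008
grasp_force: 0.0
```

```bash
python3 look.py side e 310 215;python3 look.py top f 270 160
```

```text
[ 0.68602611 -0.17795276  0.18674676] [-1.79978203e+02  1.71622384e-01  9.95799585e+01] [-0.44866507  0.26982477 -0.54973329] er 0.09077782956072972 et -0.21820335373690913
6.0 [359.5 237.4] [366.7 254.6] [366.3 259.7]
8.0 [358.4 236.6] [365.3 253.6] [365.  258.7]
10.0 [357.2 235.8] [363.9 252.7] [363.6 257.8]
12.0 [356. 235.] [362.5 251.7] [362.2 256.8]
14.0 [354.8 234.3] [361.  250.8] [360.7 255.9]
16.0 [353.5 233.6] [359.5 249.9] [359.2 255. ]
18.0 [352.1 232.9] [358.  249.1] [357.7 254.2]
20.0 [350.8 232.2] [356.4 248.3] [356.1 253.4]
22.0 [349.4 231.6] [354.7 247.5] [354.5 252.6]
[ 0.68623649 -0.17466445  0.18641502] [-1.79973693e+02  7.41177670e-02  9.97140510e+01] [-0.3601      0.43761045 -1.37804195] er 0.09102911393203679 et -0.2152095389048449
6.0 [314.1 184.1] [313.  180.9] [313. 183.]
8.0 [312.  184.3] [310.7 181.2] [310.8 183.2]
10.0 [310.1 184.6] [308.4 181.5] [308.5 183.6]
12.0 [308.1 185. ] [306.1 181.9] [306.2 184. ]
14.0 [306.1 185.4] [303.8 182.4] [304.  184.5]
16.0 [304.1 185.9] [301.6 183. ] [301.8 185.1]
18.0 [302.2 186.5] [299.4 183.7] [299.6 185.7]
20.0 [300.3 187.2] [297.2 184.4] [297.4 186.4]
22.0 [298.4 187.9] [295.  185.2] [295.3 187.2]
```

View pics/e.png

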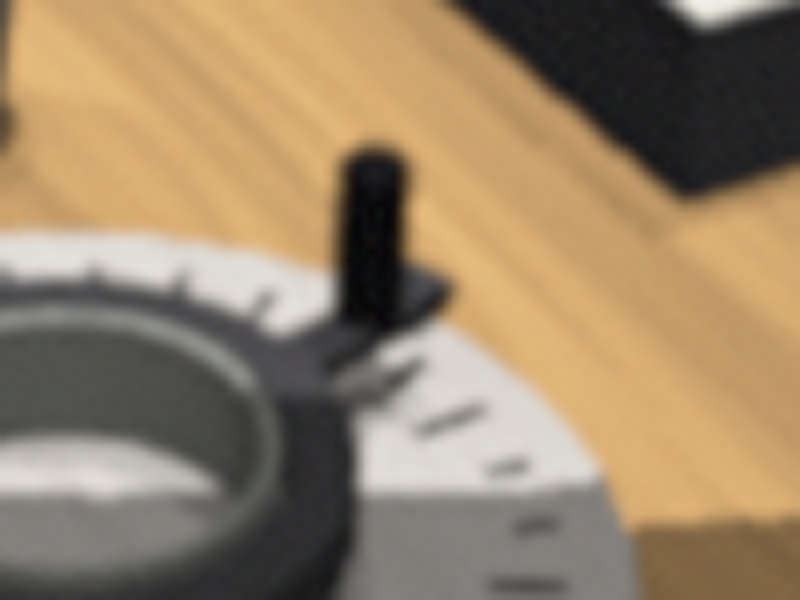

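View pics/f.png

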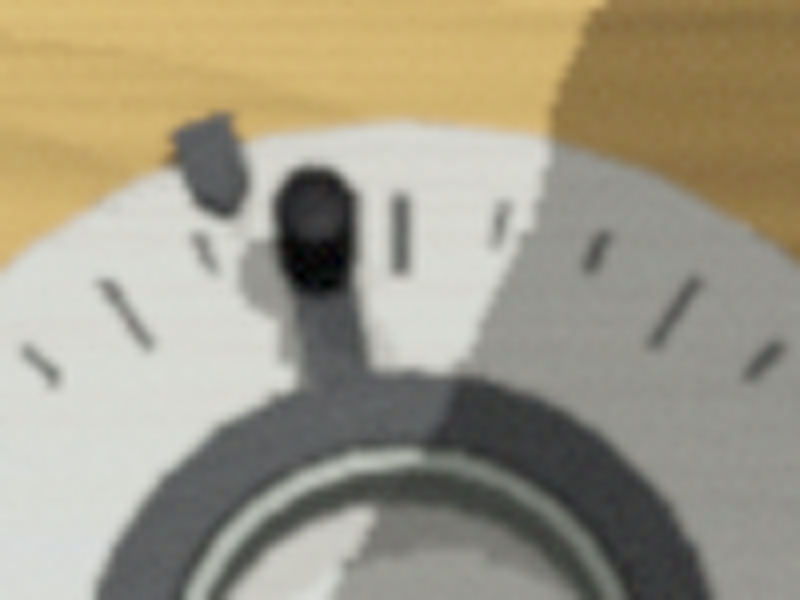

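Top view: the post top is near (308.8, 185.2), which puts the lever at about 11.3°. The marker tip is near (298, 186.6), about 19.5°. That leaves about 8.2° to push, so I'll return and do roughly 7.5° first.

Call:
step_arm(
  series="0 40 0 0 0 0 0; 0 40 0 0 0 0 0; 0 40 0 0 0 0 0; 0 30 0 40 0 0 0; 0 15 0 40 0 0 0; 0 10 0 20 0 0 0; 0 0 0 0 0 0 0; 0 10 0 0 0 0 0; 0 6 0 0 0 0 0; 0 0 0 0 0 0 0",
)

```text
clock: 9.2
ee_pos: [0.6542, 0.0184, 0.0879]
tcp_rot: [179.9, -0.0, 100.1]
contact_force: [0.5, -0.3, -0.1]
grip_width: 0.004
grasp_force: 0.0
```

Run:
```python
from h import *
C=np.array([.5602,.0221]);s=ctrl.state();d=s['ee_pos'][:2]-C
y=np.radians(s['tcp_rot'][2]-90);er=np.array([np.cos(y),np.sin(y)]);print(s['ee_pos'],s['tcp_rot'],s['contact_force'],'er',d@er,'et',d@[-er[1],er[0]])
```

```text
[0.65421598 0.01839407 0.08787401] [ 1.79888423e+02 -2.92314121e-02  1.00080202e+02] [ 0.46887959 -0.26532989 -0.10197451] er 0.09191608368004027 et -0.020104019322030656
```

Call:
step_arm(
  series="0 1.5 0 0 0 0 0; 0 1.5 0 0 0 0 0; 0 2.4 0.4 0 0 0 -1.5; 0 2.4 0.4 0 0 0 -1.5; 0 2.4 0.4 0 0 0 -1.5; 0 2.4 0.4 0 0 0 -1.5; 0 2.4 0.4 0 0 0 -1.5; 0 0 0 0 0 0 0; 0 0 0 0 0 0 0",
)

```text
clock: 10.1
ee_pos: [0.6521, 0.0326, 0.0863]
tcp_rot: [-180.0, -0.0, 107.5]
contact_force: [-0.3, -0.9, 0.1]
grip_width: 0.003
grasp_force: 0.0
```

Call:
step_arm(
  series="0 -20 0 0 0 0 0; 0 -10 0 -20 0 0 0; 0 -15 0 -40 0 0 0; 0 -30 0 -40 0 0 0; 0 -40 0 0 0 0 0; 0 -40 0 0 0 0 0; 0 -40 0 0 0 0 0; 0 0 0 0 0 0 0",
)

```text
clock: 10.9
ee_pos: [0.7107, -0.1604, 0.1864]
tcp_rot: [-179.9, 0.2, 107.1]
contact_force: [-0.3, 0.0, -0.1]
grip_width: 0.005
grasp_force: 0.0
```

```bash
python3 look.py side g1 310 215 |head -1;python3 look.py top g2 270 160|head -1; python3 -c "
import cv2
a=cv2.imread('pics/g1.png');b=cv2.imread('pics/g2.png')
cv2.imwrite('pics/g.png',cv2.hconcat([a[100:500,150:550],b[0:400,50:450]]))"
```

```text
[ 0.71066446 -0.16039236  0.1863926 ] [-1.79936906e+02  1.54930514e-01  1.07145787e+02] [-0.34158468  0.01543181 -0.06655945] er 0.08997799326063237 et -0.21873951860513546
[ 0.71057668 -0.15716248  0.18607417] [-1.79939133e+02  5.57303027e-02  1.07268332e+02] [ 0.11912626  2.12103322 -1.05733366] er 0.09038489862088417 et -0.21582111499192508
```

View pics/g.png

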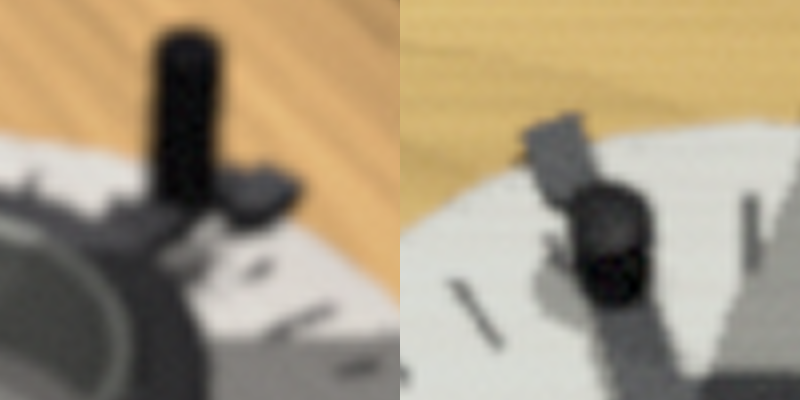

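Now the post top is near (302.1, 186.5), so the lever is at about 18.1°, 1.4° short of the marker. One small nudge should finish it.

Call:
step_arm(
  series="0 40 0 0 0 0 0; 0 40 0 0 0 0 0; 0 40 0 0 0 0 0; 0 30 0 40 0 0 0; 0 15 0 40 0 0 0; 0 10 0 20 0 0 0; 0 0 0 0 0 0 0; 0 10 0 0 0 0 0; 0 6 0 0 0 0 0; 0 0 0 0 0 0 0",
)

```text
clock: 12.0
ee_pos: [0.654, 0.0297, 0.0879]
tcp_rot: [179.9, -0.0, 107.6]
contact_force: [-0.2, 1.0, -0.3]
grip_width: 0.004
grasp_force: 0.0
```

Call:
step_arm(
  series="0 2 0 0 0 0 0; 0 2 0 0 0 0 0; 0 1 0.2 0 0 0 -0.7; 0 1 0.2 0 0 0 -0.7; 0 0 0 0 0 0 0; 0 0 0 0 0 0 0",
)

```text
clock: 12.6
ee_pos: [0.6522, 0.0341, 0.0865]
tcp_rot: [180.0, 0.0, 108.9]
contact_force: [1.0, -1.8, 1.3]
grip_width: 0.008
grasp_force: 0.7
```

Call:
step_arm(
  series="0 -20 0 0 0 0 0; 0 -10 0 -20 0 0 0; 0 -15 0 -40 0 0 0; 0 -30 0 -40 0 0 0; 0 -40 0 0 0 0 0; 0 -40 0 0 0 0 0; 0 -40 0 0 0 0 0; 0 0 0 0 0 0 0",
)

```text
clock: 13.4
ee_pos: [0.7151, -0.1568, 0.1863]
tcp_rot: [-179.9, 0.2, 108.6]
contact_force: [-0.6, 0.3, 0.1]
grip_width: 0.004
grasp_force: 0.0
```

```bash
python3 look.py side h1 310 215 |head -1;python3 look.py top h2 270 160|head -1; python3 -c "
import cv2
a=cv2.imread('pics/h1.png');b=cv2.imread('pics/h2.png')
cv2.imwrite('pics/h.png',cv2.hconcat([a[100:500,150:550],b[0:400,50:450]]))"
```

```text
[ 0.71510938 -0.15684185  0.18633706] [-1.79934628e+02  1.54529888e-01  1.08564222e+02] [-0.61328173  0.33459307  0.11308538] er 0.08987978733595829 et -0.2189491369907156
[ 0.71494833 -0.15366088  0.18604609] [-1.79940596e+02  5.35580860e-02  1.08681634e+02] [0.40932237 0.80477503 0.29922928] er 0.09029725805697393 et -0.21606790403461326
```

View pics/h.png

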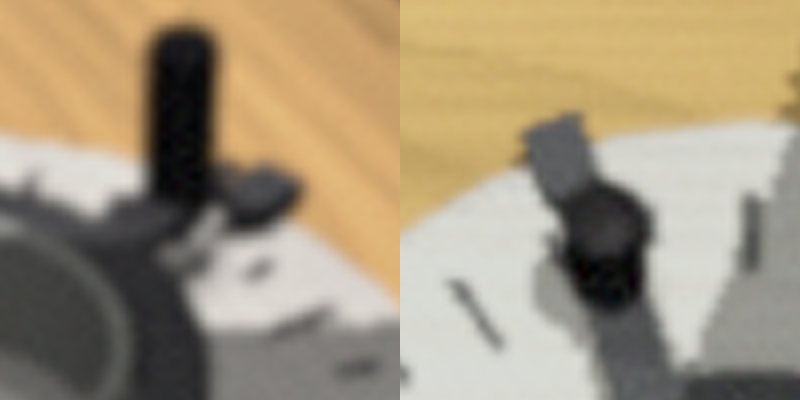

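Run:
```python
from h import *
C0=np.array([.5602,.0221])
def cyl(p,th,C):
    a=np.radians(th);c=C+.092*np.array([np.cos(a),np.sin(a)]);k=np.linspace(0,2*np.pi,40)
    P=[proj(p,[c[0]+.009*np.cos(x),c[1]+.009*np.sin(x),z]) for x in k for z in(.044,.087)]
    h=cv2.convexHull((np.array(P,np.float32)*16).astype(np.int32))
    m=np.zeros((480,640),np.uint8);cv2.fillPoly(m,[h],255,cv2.LINE_AA,4);return m/255.
p=ctrl.capture('top');g=p['color'].mean(2);D=np.clip((110-g)/75,0,1)[180:200,285:325]
best=[]
for dx in np.arange(-2,2.1,.5):
  for th in np.arange(16,22,.25):
    for dr in (-2,-1,0,1,2):
      a=np.radians(th);c=C0+np.array([dr*1e-3,dx*1e-3])
      best.append((((cyl(p,th,c)[180:198,285:325]-D[:18])**2).sum(),th,dx,dr))
best.sort()
for b in best[:12]:
    a=np.radians(b[1]);q=C0+[b[3]*1e-3,b[2]*1e-3]+.092*np.array([np.cos(a),np.sin(a)])-C0;print(b,'post angle about C0',np.degrees(np.arctan2(q[1],q[0])))
# ring/well centre from the ring disc, and clip
r=cv2.imread('pics/top0.png').mean(2)
m=(r[172:189,288:302]<105);ys,xs=np.nonzero(m);print('clip centroid',xs.mean()+288,ys.mean()+172)
w=atz(p,(xs.mean()+288,ys.mean()+172),.026)[:2]-C0;print(np.hypot(*w),np.degrees(np.arctan2(w[1],w[0])))
```

```text
(np.float64(28.660742381135464), np.float64(20.0), np.float64(-1.0), -2) post angle about C0 19.836845739902845
(np.float64(28.66622437524029), np.float64(20.0), np.float64(-0.5), -2) post angle about C0 20.136436259869406
(np.float64(28.79099792387543), np.float64(20.5), np.float64(-1.5), -2) post angle about C0 20.049455388697464
(np.float64(28.859738664616174), np.float64(21.0), np.float64(-2.0), -2) post angle about C0 20.262874857437236
(np.float64(28.971623836985778), np.float64(19.75), np.float64(0.0), -2) post angle about C0 20.179679185975328
(np.float64(28.984311264898114), np.float64(20.75), np.float64(-1.5), -2) post angle about C0 20.3061367091413
(np.float64(29.01524295783673), np.float64(20.75), np.float64(-2.0), -2) post angle about C0 20.005700726771195
(np.float64(29.09978582596437), np.float64(20.0), np.float64(0.0), -2) post angle about C0 20.434882395269273
(np.float64(29.2015979495066), np.float64(20.25), np.float64(-1.0), -2) post angle about C0 20.09303109967787
(np.float64(29.351776086120722), np.float64(21.25), np.float64(-2.0), -2) post angle about C0 20.52006425535345
(np.float64(29.529925003203893), np.float64(21.0), np.float64(-1.5), -2) post angle about C0 20.56282717036161
(np.float64(29.535493118031525), np.float64(20.25), np.float64(-0.5), -2) post angle about C0 20.392132135248918
clip centroid 295.94444444444446 179.93333333333334
0.12440212755288166 19.23243835134572
```

The lever agrees with the marker to within about 0.5°, or 1 mm. Next is the pin.

Run:
```python
from h import *
rows([.4933,.0955,.187],108.7,10)
```

```text
from [ 0.7151 -0.1497  0.186 ] [-1.7997e+02 -4.0000e-02  1.0891e+02] force [ 0.9  0.5 -0.7] j [-10.  34.  26.  87. -16.  63.  38.]
0 30 -13 -0 0 0 0.0; 0 30 -13 -0 0 0 0.0; 0 30 -13 -0 0 0 0.0; 0 30 -13 -0 0 0 0.0; 0 30 -13 -0 0 0 0.0; 0 30 -13 -0 0 0 0.0; 0 30 -13 -0 0 0 0.0; 0 30 -13 -0 0 0 0.0; 0 30 -13 -0 0 0 0.0; 0 30 -13 -0 0 0 0.0;
```

Call:
step_arm(
  series="0 30 -13 0 0 0 0; 0 30 -13 0 0 0 0; 0 30 -13 0 0 0 0; 0 30 -13 0 0 0 0; 0 30 -13 0 0 0 0; 0 30 -13 0 0 0 0; 0 30 -13 0 0 0 0; 0 30 -13 0 0 0 0; 0 30 -13 0 0 0 0; 0 30 -13 0 0 0 0; 0 0 0 0 0 0 0; 0 0 0 0 0 0 0",
)

```text
clock: 14.75
ee_pos: [0.4944, 0.0931, 0.1868]
tcp_rot: [180.0, -0.0, 109.1]
contact_force: [0.3, -0.7, 0.2]
grip_width: 0.002
grasp_force: 0.0
```

Run:
```python
from h import *
rows([.4933,.0955,.092],108.7,4)
```

```text
from [0.4944 0.0931 0.1868] [ 1.7997e+02 -4.0000e-02  1.0912e+02] force [ 0.3 -0.7  0.2] j [-39.  11.  24. 118.  -6.  52.   7.]
0 1 -0 24 0 0 0.1; 0 1 -0 24 0 0 0.1; 0 1 -0 24 0 0 0.1; 0 1 -0 24 0 0 0.1;
```

Call:
step_arm(
  series="0 1 0 24 0 0 0; 0 1 0 24 0 0 0; 0 1 0 24 0 0 0; 0 0 0 23 0 0 0; 0 0 0 0 0 0 0; 0 0 0 3 0 0 0; 0 0 0 3 0 0 0; 0 0 0 2 0 0 0; 0 0 0 2 0 0 0; 0 0 0 2 0 0 0; 0 0 0 0 0 0 0",
)

```text
clock: 15.85
ee_pos: [0.4944, 0.0944, 0.0796]
tcp_rot: [180.0, 0.0, 108.9]
contact_force: [1.0, 0.7, 1.9]
grip_width: 0.0
grasp_force: 1.0
```

Call:
step_arm(
  series="0 0 0 2 0 0 0; 0 0 0 2 0 0 0; 0 0 0 2 0 0 0; 0 0 0 1 0 0 0; 0 0 0 1 0 0 0; 0 0 0 0 0 0 0; 0 0 0 0 0 0 0",
)

```text
clock: 16.55
ee_pos: [0.4943, 0.0944, 0.0721]
tcp_rot: [180.0, -0.0, 108.9]
contact_force: [-2.5, -0.7, 19.3]
grip_width: 0.002
grasp_force: 9.7
```

At the stop: 19 N with the tip at 47 mm. I'll hold briefly, retreat straight up and check.

Call:
step_arm(
  series="0 0 0 0 0 0 0; 0 0 0 -5 0 0 0; 0 0 0 -20 0 0 0; 0 0 0 -40 0 0 0; 0 0 0 -40 0 0 0; 0 -40 0 -10 0 0 0; 0 -40 0 0 0 0 0; 0 -40 0 0 0 0 0; 0 -40 0 0 0 0 0; 0 -40 0 0 0 0 0; 0 0 0 0 0 0 0; 0 0 0 0 0 0 0",
)

```text
clock: 17.75
ee_pos: [0.5582, -0.0955, 0.1859]
tcp_rot: [-179.9, -0.0, 108.8]
contact_force: [0.1, 0.7, -0.3]
grip_width: 0.005
grasp_force: 0.0
```

Run:
```python
import cv2
from h import *
p=ctrl.capture('side')['color'][:,:,::-1];q=ctrl.capture('top')['color'][:,:,::-1]
f=lambda a,x,y:cv2.resize(a[y:y+110,x:x+150],(400,293),interpolation=cv2.INTER_CUBIC)
f2=lambda a,x,y:cv2.resize(a[y:y+55,x:x+75],(400,293),interpolation=cv2.INTER_CUBIC)
cv2.imwrite('pics/i.png',cv2.vconcat([cv2.hconcat([f(p,240,220),f(q,250,170)]),cv2.hconcat([f2(p,320,220),f2(q,275,165)])]))
```

```text
(no output)
```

View pics/i.png

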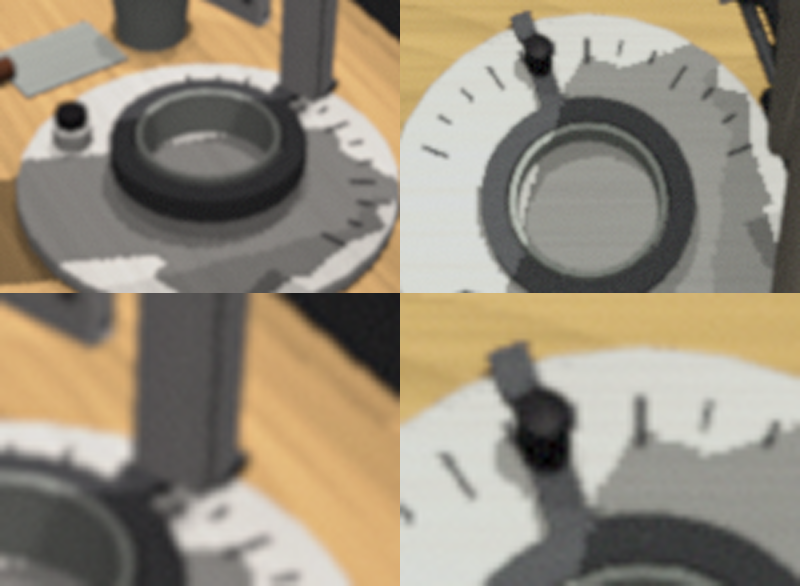

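The side view shows the pin head (71, 113 in the top-left panel) now seated on its collar. In the top view the post and lever (538, 50 in the top-right panel) are in line with the clip, and nothing else has moved. The arm is clear of everything, so I'll hand in.

```bash
python3 -c "
from bench import ctrl
print(ctrl.close_job())"
```

```text
the job is handed in; nothing more can be done
None
```

I handed the job in at about 18 s of the 48 s allowed; the bench gave no verdict. By my measurements the pointer is about 1 mm from the marker clip's tip, the locking pin is down at its stop, and nothing else appeared to move.

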